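# Cock the sprung jig clamp and load the board

### The arm

A 6-joint arm with a two-finger parallel gripper is mounted at the origin on the work surface. World frame = base frame: x ahead of the robot, y to its left, z up, the work surface at z = 0. Lengths are in mm, angles in rad, forces in N, time in s.
With the tool pointing down it reaches from about 275 to 1000 mm from the base axis. Payload 8.4 kg.
Tool frame: the origin (TCP) lies at the very end of the fingers, on their centre line; the grasp point (between the pads) lies 19 mm behind it (r.pinch_z is the distance from the TCP to the grasp point, in mm); z points along the fingers, y is the direction in which the jaws open and shut (so a half turn about z gives the same grasp; the last joint's range is limited). The gripper opens to 85 mm and grips with 20 to 120 N. Pads are 22 mm wide; open, the fingers measure 114 mm over their backs; the gripper's body (76 mm by 85 mm) begins 54 mm behind the grasp point. The pads swing forward as they close: fully open they stand 13 mm farther back than shut.
Start: joints at [-1.31, 0.353, 1.633, -0, 1.155, -0.002], TCP at [162.364, -603.544, 231.281] pointing down, gripper open.
Joint ranges: [-2.63, 2.63], [-0.92, 2.1], [0.06, 2.66], [-1.3, 4.44], [0, 2.69], [-3.02, 3.02]. Speed limits (rad/s): [2.22, 2.22, 2.79, 3.14, 3.14, 3.14].

### API

Orientations are given as [roll, pitch, yaw] about the fixed x, y, z axes, in that order (R = Rz(yaw) Ry(pitch) Rx(roll)).
In Python, from rig import r, optics gives the robot as it stands.
- The arm moves only by the shell command python3 -m creep 'ROWS' [FORCE]. ROWS is JSON, a list of rows, each an object with "dp": the shift along the tool's x, y, z in mm, a list of three; "angular": the turn, a rotation vector about the tool's x, y, z in rad, a list of three; "fingers": the finger opening in mm, from 0 to 85.4. In form: [{"dp": [dx, dy, dz], "angular": [wx, wy, wz], "fingers": fingers}, ...]. A call has 1 to 5 rows; each row is the pose to reach, as a shift and turn from the pose commanded when the call began, along the tool's axes at that moment; what a row does not reach only later rows make up. A row lasts 1/12 s, in which the tool goes at most 41.7 mm and 7.16 degrees, less where a joint would pass 70% of its speed; a pose out of reach is approached as far as the arm can. A call with a gripper value outside its range is refused whole. The fingers move at their own pace and stop on an object; FORCE is the grip in N (left out, the last holds). Time passes only in rows, so rows that repeat a pose let the fingers close. It gives the time, the measured TCP pose, the force and the opening at its end, in the units of the state.
- r.sense(): the state, without advancing time (a new reading comes with each control period).
- optics.grab_frame(name): name is "side" or "top"; returns the picture (420x560x3 uint8, blue, green, red); there is no depth.
- optics.camera_params(name): a dict with "fx", "fy", "cx", "cy" (pixels), "distortion" ([k1, k2, p1, p2, k3] as OpenCV has them; the pictures are not rectified), "eye" and "rotation" of the camera in the world. Camera axes: x right, y up, looking along -z (the intrinsics and any distortion apply to the point x, -y, -z); pixel columns grow to the right and rows downward; lengths in mm; the calibration is good to about 2 mm. A picture is of the moment at which its call begins. camera_params takes no time and is no camera call.
- r.sign_off(): hands the job in, once; it reports no verdict.
The state is a dict: "clock": time; "qpos": joint angles; "qvel": joint speeds; "joint_efforts": joint torques, N m; "eef_pos": TCP position; "tcp_rot": TCP orientation; "contact_force": force on the tool from outside, world axes, zero at the start; "wrist_torque": the same for the moment, N m; "opening": opening from 0.0 (shut) to 1.0 (fully open).
Only numpy, scipy, OpenCV 4.12 (cv2) and the standard library are available. Lean on these libraries where they do the work, as an engineer would, in place of code of your own. Each camera call takes 0.05 s, during which the arm holds its last target.

### The job

Open the sprung clamp of the woodworking jig: push its upright push plate all the way back and let go, so that the slide springs back and latches half way on its stop pin. Then push the loose flat board along the fence into the opened clamp until its end butts against the end stop, leaving the clamp latched. Only push: do not lift the board, and leave the jar, the glue bottle, the screwdriver and the offcut where they are.

Things in the scene. Friction and masses are not known exactly. Their poses are not given: they have to be found in the camera images.
- jig: Fixed plywood base, 340 x 355 mm, 18 mm thick (its top is 18 mm above the table). Origin at table level; jig x points away from the robot along the slide's travel, y along the fence, z up. The base spans x -110..230, y -90..265 mm. A strap (top 36 mm above table, x 44..56) and the spring housing (44 mm, x 202..226) stand over the slide's bar, |y| under 36 mm.
- fence (a point): Point at the foot of the fence's working face (facing jig +x), jig x = -75, y = 0, on the base top. The fence is an aluminium bar 14 mm high along jig y from -75 to 250 mm, 10 mm thick. Axes as the jig's.
- end_stop (a point): Foot of the end stop's face (facing jig +y), jig x = -50, y = -60 mm, on the base top. The end stop is an aluminium block 16 mm high, jig x -85..-20 mm. The board is fully home when its -y end lies on this face: board origin at jig y = 0, x between -50 and -42 mm.
- stop_pin (a point): The 10 mm steel stop pin under the tip of a small sprung pawl on the +y side of the slide's bar, at jig x = 115, y = 24 mm, pawl top 43 mm above the table. It works by itself: the slide's ramped tooth pushes it aside going back and it snaps in behind the tooth. Need not be touched.
- shoe (a joint): Sprung slide, m along jig +x: 0 at rest, 0.060 fully back. Beyond about 0.036 the stop pin snaps in behind its tooth; let go after that, it returns to about 0.035 (half way) and stays latched. Let go earlier, it goes back to 0. The spring pushes towards jig -x, 5 N at rest, 8.5 N fully back; damping 30 N per m/s, so it returns at up to 0.25 m/s.
- push_face (a point): Point midway across the push plate's flat front face, 73 mm above the table, moving with the slide; at rest at jig x = -44, y = 0 mm. Push it along jig +x. The plate is an upright dark wooden block, 50 mm wide (jig y), 22 mm thick, from 34 to 94 mm above the table. Axes as the jig's.
- shoe_face (a point): Middle of the foot of the shoe's clamping face (facing the fence), moving with the slide: jig x = -52 mm at rest, -17 mm when latched, which opens 58 mm to the fence. The shoe is a low wooden block under the push plate, top 34 mm above the table, jig y -45..30 mm, then a lead-in slanting 20 degrees away from the fence up to y = 77 mm.
- board: Loose flat pine board, 50 mm (own x) by 120 mm (own y) by 18 mm thick, 0.08 to 0.17 kg, lying on the jig's base beside the fence, long side nearly along it, origin at jig y 145 to 190 mm, beyond the shoe's +y end. Origin at the centre of its underside.
- jar: Bystander: glass jar with a dark lid, 54 mm wide, 75 mm tall, standing on the jig's far left corner. Origin at the centre of its underside.
- glue: Bystander: white glue bottle, 48 mm wide, 100 mm tall, standing on the jig's far left corner. Origin at the centre of its underside.
- driver: Bystander: screwdriver lying on the table right of the jig. Origin under its middle.
- offcut: Bystander: wooden block, 90 x 45 x 38 mm, on the table left of the jig. Origin at the centre of its underside.
Mind the look-alikes: they are no part of the job. Leave any blue look-alike of the board alone.

How it is judged:
By the outcome, as a careful person would: the job done as asked, in the order asked, and still so for the second after the job is handed in, with the robot touching nothing.
It also fails if it takes over 64 s, if anything falls off the work surface, if the arm or the gripper's body presses on something with over 40 N, if the wrist force passes 120 N, or if a joint passes its speed limit or range.

## Working session

There is one attempt and no reset: what is moved stays moved. The work goes in short steps, Python scripts to look and compute and a shell command to move; the robot and the scene stay as the last step left them, time stands still between calls to the robot, and variables do not carry over. Pictures are saved under pics/ and viewed, and the job is handed in when it is done.

```bash
mkdir -p pics; ls; python3 - <<'E'
from rig import r, optics
import cv2
for n in("side","top"):
    cv2.imwrite(f"pics/{n}0.png",optics.grab_frame(n)); print(n,optics.camera_params(n))
print(r.sense())
E
```

```text
pics
side {'fx': 431.3371967094349, 'fy': 431.3371967094349, 'cx': 281.9506820423654, 'cy': 204.3844552640861, 'distortion': array([0.02130688, 0.        , 0.        , 0.        , 0.        ]), 'eye': array([-17.94094408, 924.65744523, 841.91011815]), 'rotation': array([ 0.9574575 ,  0.02327173, -2.60585005])}
top {'fx': 469.5838641761202, 'fy': 469.5838641761202, 'cx': 282.5157228250635, 'cy': 209.44082706778502, 'distortion': array([-0.05507287,  0.        ,  0.        ,  0.        ,  0.        ]), 'eye': array([ 471.23298369,   24.00195898, 1371.81112626]), 'rotation': array([ 6.38387239e-02,  1.23951935e-03, -1.55465755e+00])}
{'clock': 0.1, 'qpos': array([-1.31041717e+00,  3.53607418e-01,  1.63403983e+00, -3.49581602e-06,
        1.15518179e+00, -2.42400810e-03]), 'qvel': array([ 0.00067011, -0.00039429, -0.00155545,  0.00057092, -0.00046123,
        0.00082372]), 'joint_efforts': array([-2.52525651e-04, -6.06358051e+01, -3.42818320e+01, -3.97037411e-05,
        4.01348181e-03,  1.55451733e-05]), 'eef_pos': array([ 162.24641527, -603.14787448,  230.62745662]), 'tcp_rot': array([-3.14035627e+00,  1.99459631e-07,  2.62804580e-01]), 'contact_force': array([ 0.04506925, -0.54083717,  0.52659857]), 'wrist_torque': array([ 0.0570529 , -0.03014325, -0.04581365]), 'opening': 0.9974715798749345}
```

View pics/side0.png

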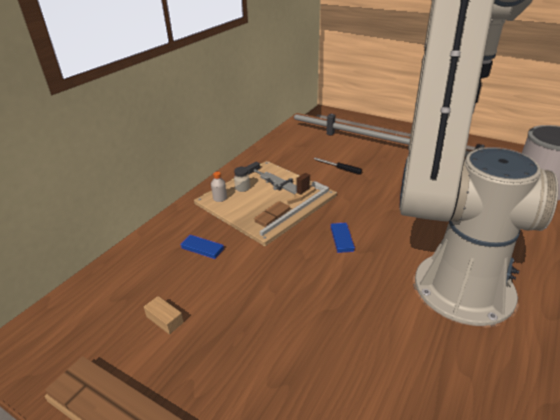

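View pics/top0.png

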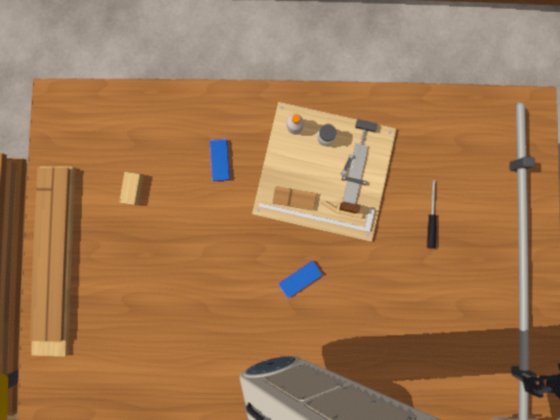

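```bash
cat > h.py <<'E'
import numpy as np, cv2
from scipy.spatial.transform import Rotation as R
from rig import r, optics
def cam(n):
    p=optics.camera_params(n); Rm=R.from_euler('xyz',p['rotation']).as_matrix()
    K=np.array([[p['fx'],0,p['cx']],[0,p['fy'],p['cy']],[0,0,1]]); return Rm,np.array(p['eye']),K,np.array(p['distortion'])
F=np.diag([1.,-1,-1])
def proj(n,P):
    Rm,e,K,d=cam(n); Q=(np.atleast_2d(P)-e)@Rm@F
    return cv2.projectPoints(Q.reshape(-1,1,3),np.zeros(3),np.zeros(3),K,d)[0].reshape(-1,2)
def back(n,uv,z):
    Rm,e,K,d=cam(n); uv=np.atleast_2d(np.array(uv,float))
    q=cv2.undistortPoints(uv.reshape(-1,1,2),K,d).reshape(-1,2)
    D=np.c_[q,np.ones(len(q))]@F@Rm.T
    return e+D*((z-e[2])/D[:,2])[:,None]
def crop(n,u0,v0,w,h,s,f):
    im=optics.grab_frame(n)[v0:v0+h,u0:u0+w]
    im=cv2.resize(im,None,fx=s,fy=s,interpolation=cv2.INTER_CUBIC)
    for i in range(0,w,20): cv2.putText(im,str(u0+i),(i*s,10),0,.35,(0,0,255),1); cv2.line(im,(i*s,12),(i*s,18),(0,0,255),1)
    for i in range(0,h,20): cv2.putText(im,str(v0+i),(0,i*s+4),0,.35,(0,0,255),1)
    cv2.imwrite("pics/"+f,im)
E
python3 - <<'E'
from h import *
crop("top",245,95,160,150,4,"top_c.png")
crop("side",185,155,160,90,5,"side_c.png")
E
```

```text
(no output)
```

View pics/top_c.png

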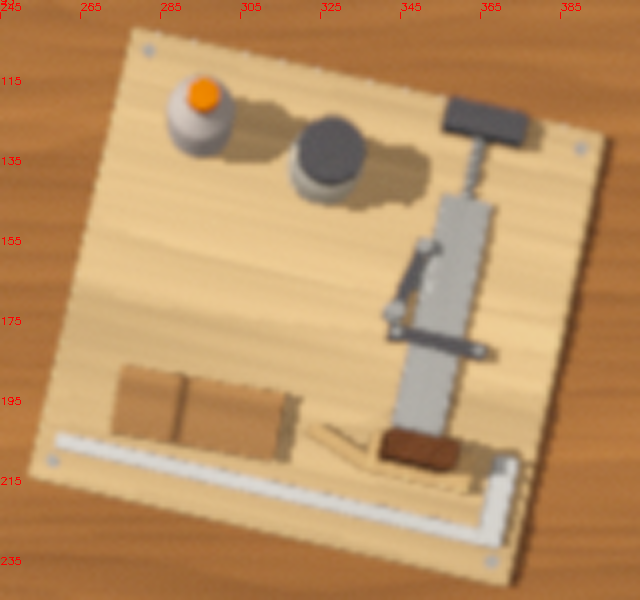

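View pics/side_c.png

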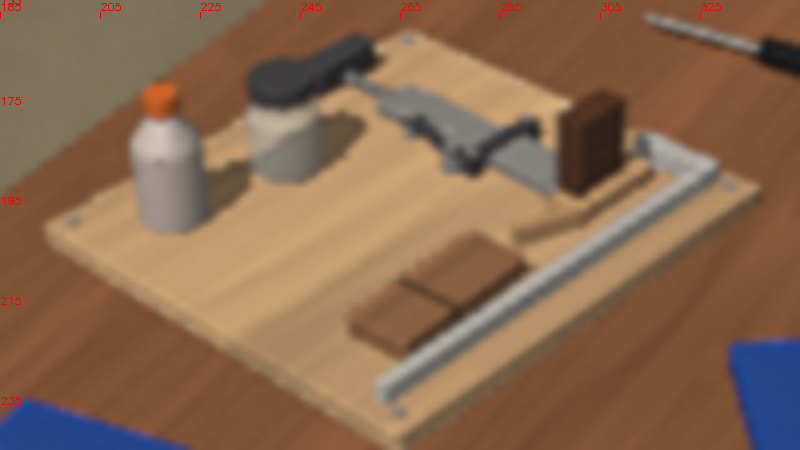

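```bash
cat > fit.py <<'E'
from h import *
from scipy.optimize import least_squares
J=np.array([[230,265],[230,-90],[-110,-90],[-110,265]],float)
def w(p,xy,z): c,s=np.cos(p[2]),np.sin(p[2]); xy=np.atleast_2d(xy); return np.c_[xy@np.array([[c,s],[-s,c]])+p[:2],np.full(len(xy),float(z))]
T=np.array([[278.25,102],[397,128.75],[373.25,241.75],[252.5,214.25]])
S=np.array([[194,201],[268,161],[337,192.6],[265,243]])
def fit(T,S): return least_squares(lambda p:np.r_[(proj("top",w(p,J,18))-T).ravel(),(proj("side",w(p,J,18))-S).ravel()*.6],[560,0,0])
E
python3 - <<'E'
from fit import *
s=fit(T,S); print(s.x,s.fun.round(1))
p=s.x
def inv(P): c,s_=np.cos(p[2]),np.sin(p[2]); d=P[:,:2]-p[:2]; return np.c_[d@np.array([[c,-s_],[s_,c]])]
# board top corners z=36 (top cam)
def px(a): return np.array(a)/4+[245,95]
print('board top',inv(back("top",px([[120,364],[292,392],[280,460],[113,436]]),36)).round(1))
print('board side',inv(back("side",np.array([[477,233],[530,265],[405,345],[350,318]])/5+[185,155],36)).round(1))
print('plate top corners',inv(back("top",px([[388,430],[460,440],[455,470],[380,457]]),94)).round(1))
print('fence',inv(back("top",px([[55,440],[485,540],[515,460]]),32)).round(1))
print('jar',inv(back("top",px([[330,150]]),75)).round(1),'world plate',w(p,[-44,0],73))
print(back("top",[[165+0,0]],0)[0])
print(proj("top",w(p,[[-44,0]],73)))
E
```

```text
[ 5.94438721e+02 -1.68065081e+02 -2.07624649e-01] [ 0.3 -0.  -0.5 -0.2 -0.8  0.1 -0.1  0.3  0.2 -1.2 -0.6 -0.7  0.4 -0.9
  0.5 -1.1]
board top [[-16.5 219. ]
 [ -8.9  94.7]
 [-58.3  92.5]
 [-68.  212.3]]
board side [[-21.  104.2]
 [-71.3 108.5]
 [-69.1 221. ]
 [-24.  223.8]]
plate top corners [[-26.3  28. ]
 [-22.  -21.5]
 [-42.9 -22.5]
 [-45.6  29.4]]
fence [[-79.7 252.3]
 [-81.3 -63. ]
 [-20.6 -72. ]]
jar [[158.9 107.5]] world plate [[ 551.3836945  -158.99509061   73.        ]]
[1195.42504298  397.14845294    0.        ]
[[349.53776845 211.53708364]]
```

```bash
cat > go.py <<'E'
import sys
from fit import *
P=np.array([594.44,-168.07,-0.2076])
def goto(jx,jy,z,yaw=-0.2076):
    s=r.sense(); Rm=R.from_euler('xyz',s['tcp_rot']); t=w(P,[jx,jy],z)[0]
    d=Rm.inv().apply(t-s['eef_pos']); a=(Rm.inv()*R.from_euler('xyz',[np.pi,0,yaw])).as_rotvec()
    print('dp',d.round(1),'ang',a.round(3)); st()
def st():
    s=r.sense(); d=s['eef_pos']-np.r_[P[:2],0]; c,n=np.cos(P[2]),np.sin(P[2])
    print('t',round(s['clock'],2),'jig',(c*d[0]+n*d[1]).round(1),(-n*d[0]+c*d[1]).round(1),s['eef_pos'][2].round(1),'F',s['contact_force'].round(1),'open',round(s['opening'],2),'rot',s['tcp_rot'].round(3))
if __name__=="__main__": goto(*map(float,sys.argv[1:]))
E
python3 go.py -95 0 230
```

```text
dp [ 445.7 -351.     1.1] ang [-0.001  0.     0.47 ]
t 0.2 jig -333.2 -514.9 230.8 F [1.1 1.  0.1] open 1.0 rot [-3.141  0.     0.263]
```

```bash
python3 -m creep '[{"dp":[150,-118,0],"angular":[0,0,0.47],"fingers":0},{"dp":[150,-118,0],"angular":[0,0,0.47],"fingers":0},{"dp":[150,-118,0],"angular":[0,0,0.47],"fingers":0},{"dp":[150,-118,0],"angular":[0,0,0.47],"fingers":0},{"dp":[150,-118,0],"angular":[0,0,0.47],"fingers":0}]'; python3 go.py -95 0 230
```

```text
clock: 0.62
eef_pos: [277.8, -447.5, 231.1]
tcp_rot: [-3.14, 0.0, -0.213]
contact_force: [0.0, 0.4, 0.8]
opening: 0.298
dp [ 155.3 -339.6    1.5] ang [-0.001  0.    -0.006]
t 0.62 jig -252.2 -338.7 231.1 F [0.  0.4 0.8] open 0.3 rot [-3.14   0.    -0.213]
```

```bash
python3 -m creep '[{"dp":[75,-165,0],"angular":[0,0,0],"fingers":0},{"dp":[75,-165,0],"angular":[0,0,0],"fingers":0},{"dp":[75,-165,0],"angular":[0,0,0],"fingers":0},{"dp":[75,-165,0],"angular":[0,0,0],"fingers":0},{"dp":[75,-165,0],"angular":[0,0,0],"fingers":0}]'; python3 go.py -95 0 230
```

```text
clock: 1.03
eef_pos: [385.8, -300.9, 231.3]
tcp_rot: [-3.14, -0.0, -0.205]
contact_force: [-0.0, -0.4, 0.0]
opening: 0.003
dp [  82.1 -172.8    1.6] ang [-0.001 -0.     0.002]
t 1.03 jig -176.7 -173.0 231.3 F [-0.  -0.4  0. ] open 0.0 rot [-3.14  -0.    -0.205]
```

```bash
python3 -m creep '[{"dp":[80,-170,0],"angular":[0,0,0],"fingers":0},{"dp":[80,-170,0],"angular":[0,0,0],"fingers":0},{"dp":[80,-170,0],"angular":[0,0,0],"fingers":0},{"dp":[80,-170,0],"angular":[0,0,0],"fingers":0},{"dp":[80,-170,0],"angular":[0,0,0],"fingers":0}]'; python3 go.py -95 0 60
```

```text
clock: 1.45
eef_pos: [499.2, -151.4, 231.4]
tcp_rot: [-3.141, -0.001, -0.206]
contact_force: [0.4, 0.4, 0.8]
opening: 0.003
dp [  1.4  -3.1 171.4] ang [-0.001 -0.001  0.002]
t 1.45 jig -96.6 -3.3 231.4 F [0.4 0.4 0.8] open 0.0 rot [-3.141e+00 -1.000e-03 -2.060e-01]
```

Descend part way and check alignment with the plate.

```bash
python3 -m creep '[{"dp":[0,-3,40],"angular":[0,0,0],"fingers":0},{"dp":[0,-3,80],"angular":[0,0,0],"fingers":0},{"dp":[0,-3,110],"angular":[0,0,0],"fingers":0},{"dp":[0,-3,110],"angular":[0,0,0],"fingers":0}]'; python3 - <<'E'
from go import *
st(); crop("top",245,95,160,150,4,"t2.png"); crop("side",185,115,160,120,5,"s2.png")
E
```

```text
clock: 1.78
eef_pos: [493.9, -150.2, 116.1]
tcp_rot: [-3.141, 0.009, -0.207]
contact_force: [-1.5, -0.2, -1.9]
opening: -0.0
t 1.78 jig -102.0 -3.2 116.1 F [-1.5 -0.2 -1.9] open -0.0 rot [-3.141  0.009 -0.207]
```

View pics/s2.png

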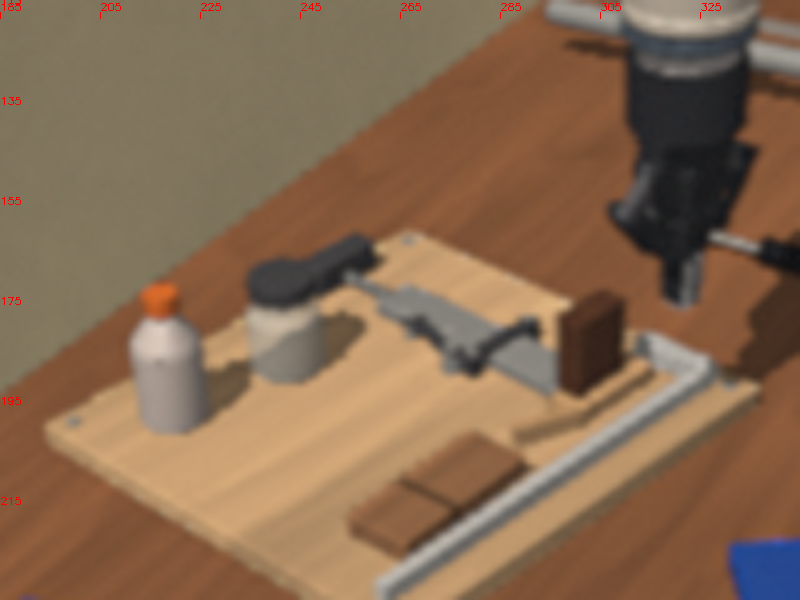

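View pics/t2.png

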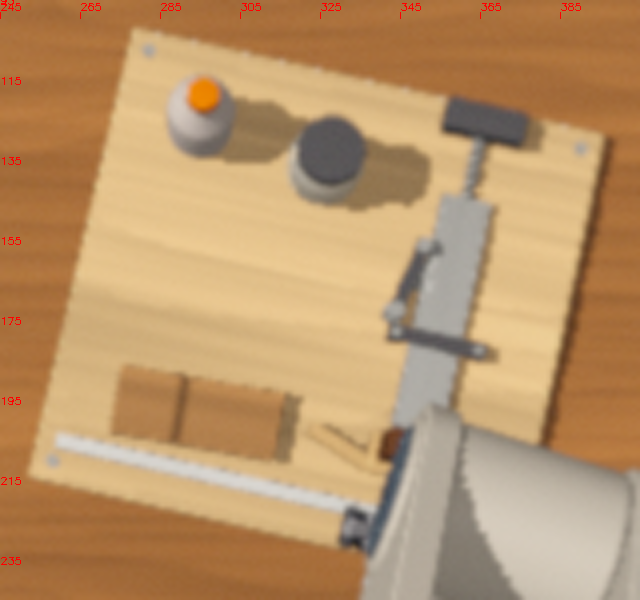

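```bash
python3 go.py -95 0 60; python3 -c "
from go import *
print(proj('side',r.sense()['eef_pos']))"; python3 -m creep '[{"dp":[0,-3,30],"angular":[0,0,0],"fingers":0},{"dp":[0,-3,60],"angular":[0,0,0],"fingers":0},{"dp":[0,-3,60],"angular":[0,0,0],"fingers":0},{"dp":[0,-3,60],"angular":[0,0,0],"fingers":0}]';python3 go.py -55 0 60
```

```text
dp [ 3.6 -3.9 61.1] ang [-0.     0.002  0.   ]
t 1.88 jig -98.4 -3.9 121.1 F [0.1 0.4 0.5] open 0.0 rot [-3.141e+00  2.000e-03 -2.070e-01]
[[320.28890484 174.22403525]]
clock: 2.22
eef_pos: [498.7, -149.1, 62.5]
tcp_rot: [-3.142, 0.0, -0.208]
contact_force: [-0.6, -0.1, 0.6]
opening: 0.002
dp [42.6 -1.2  2.5] ang [-0.  0.  0.]
t 2.22 jig -97.6 -1.2 62.5 F [-0.6 -0.1  0.6] open 0.0 rot [-3.142  0.    -0.208]
```

```bash
python3 -m creep '[{"dp":[15,-1,0],"angular":[0,0,0],"fingers":0},{"dp":[30,-2,0],"angular":[0,0,0],"fingers":0},{"dp":[45,-2,0],"angular":[0,0,0],"fingers":0},{"dp":[55,-2,0],"angular":[0,0,0],"fingers":0},{"dp":[65,-2,0],"angular":[0,0,0],"fingers":0}]';python3 go.py 5 0 60; python3 -m creep '[{"dp":[5,0,0],"angular":[0,0,0],"fingers":0},{"dp":[10,0,0],"angular":[0,0,0],"fingers":0},{"dp":[15,0,0],"angular":[0,0,0],"fingers":0},{"dp":[20,0,0],"angular":[0,0,0],"fingers":0},{"dp":[22,0,0],"angular":[0,0,0],"fingers":0}]';python3 go.py 5 0 60;
```

```text
clock: 2.63
eef_pos: [561.8, -160.4, 64.2]
tcp_rot: [3.141, 0.002, -0.207]
contact_force: [-12.5, 3.2, 10.5]
opening: 0.001
dp [38.5  0.8  4.2] ang [0.    0.002 0.   ]
t 2.63 jig -33.5 0.8 64.2 F [-12.5   3.2  10.5] open 0.0 rot [ 3.141e+00  2.000e-03 -2.070e-01]
clock: 3.05
eef_pos: [583.7, -165.1, 64.2]
tcp_rot: [3.141, 0.001, -0.207]
contact_force: [-8.0, 2.3, 5.9]
opening: -0.002
dp [16.1  0.7  4.2] ang [0.    0.001 0.   ]
t 3.05 jig -11.1 0.7 64.2 F [-8.   2.3  5.9] open -0.0 rot [ 3.141e+00  1.000e-03 -2.070e-01]
```

```bash
python3 -m creep '[{"dp":[4,0,0],"angular":[0,0,0],"fingers":0},{"dp":[8,0,0],"angular":[0,0,0],"fingers":0},{"dp":[11,0,0],"angular":[0,0,0],"fingers":0},{"dp":[11,0,0],"angular":[0,0,0],"fingers":0}]';python3 go.py 5 0 60; python3 -m creep '[{"dp":[3,0,0],"angular":[0,0,0],"fingers":0},{"dp":[5,0,0],"angular":[0,0,0],"fingers":0},{"dp":[5,0,0],"angular":[0,0,0],"fingers":0}]';python3 go.py 5 0 60
```

```text
clock: 3.38
eef_pos: [594.4, -167.3, 64.2]
tcp_rot: [3.141, 0.001, -0.207]
contact_force: [-7.5, 1.6, 5.8]
opening: 0.003
dp [5.2 0.7 4.2] ang [0.    0.001 0.   ]
t 3.38 jig -0.2 0.7 64.2 F [-7.5  1.6  5.8] open 0.0 rot [ 3.141e+00  1.000e-03 -2.070e-01]
clock: 3.63
eef_pos: [599.0, -168.3, 64.1]
tcp_rot: [3.141, 0.001, -0.207]
contact_force: [-8.3, 0.9, 5.1]
opening: -0.0
dp [0.5 0.7 4.1] ang [0.    0.001 0.   ]
t 3.63 jig 4.5 0.7 64.1 F [-8.3  0.9  5.1] open -0.0 rot [ 3.141e+00  1.000e-03 -2.070e-01]
```

```bash
python3 -c "
from go import *
crop('side',185,115,160,120,5,'s3.png')"
```

```text
(no output)
```

View pics/s3.png

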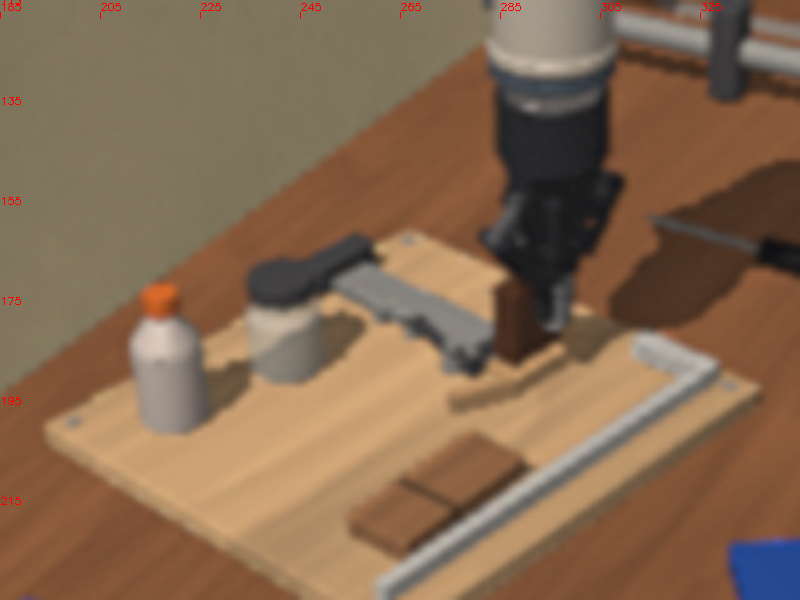

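The plate (≈(290,178) px) is far back, nearly at the strap. A little further to feel the end stop.

```bash
python3 -m creep '[{"dp":[1.5,0,0],"angular":[0,0,0],"fingers":0},{"dp":[3,0,0],"angular":[0,0,0],"fingers":0},{"dp":[3,0,0],"angular":[0,0,0],"fingers":0}]';python3 go.py 5 0 60
```

```text
clock: 3.93
eef_pos: [601.0, -168.7, 64.1]
tcp_rot: [3.141, 0.003, -0.207]
contact_force: [-11.2, 1.4, 7.1]
opening: 0.004
dp [-1.5  0.7  4.1] ang [0.    0.003 0.   ]
t 3.93 jig 6.5 0.7 64.1 F [-11.2   1.4   7.1] open 0.0 rot [ 3.141e+00  3.000e-03 -2.070e-01]
```

```bash
python3 -m creep '[{"dp":[1,0,0],"angular":[0,0,0],"fingers":0},{"dp":[1.5,0,0],"angular":[0,0,0],"fingers":0},{"dp":[1.5,0,0],"angular":[0,0,0],"fingers":0}]';python3 go.py 5 0 60
```

```text
clock: 4.18
eef_pos: [601.0, -168.7, 64.1]
tcp_rot: [3.141, 0.006, -0.207]
contact_force: [-17.2, 2.0, 11.8]
opening: -0.002
dp [-1.5  0.7  4.1] ang [0.    0.006 0.   ]
t 4.18 jig 6.5 0.7 64.1 F [-17.2   2.   11.8] open -0.0 rot [ 3.141  0.006 -0.207]
```

Hard stop reached (no motion, force rising). Let go by backing off.

```bash
python3 -m creep '[{"dp":[-15,0,0],"angular":[0,0,0],"fingers":0},{"dp":[-40,0,0],"angular":[0,0,0],"fingers":0},{"dp":[-70,0,-10],"angular":[0,0,0],"fingers":0},{"dp":[-95,0,-30],"angular":[0,0,0],"fingers":0},{"dp":[-95,0,-60],"angular":[0,0,0],"fingers":0}]';python3 -c "
from go import *
st();crop('side',185,115,160,120,5,'s4.png')"; python3 go.py -50 250 130
```

```text
clock: 4.6
eef_pos: [505.2, -148.1, 121.8]
tcp_rot: [-3.141, 0.007, -0.208]
contact_force: [0.5, 0.6, -0.8]
opening: -0.001
t 4.6 jig -91.5 1.1 121.8 F [ 0.5  0.6 -0.8] open -0.0 rot [-3.141  0.007 -0.208]
dp [  34.8 -249.3   -0.8] ang [ 0.    -0.005 -0.   ]
t 4.65 jig -84.8 0.7 129.1 F [ 2.7 -0.3  5.6] open -0.0 rot [ 3.141 -0.005 -0.208]
```

View pics/s4.png

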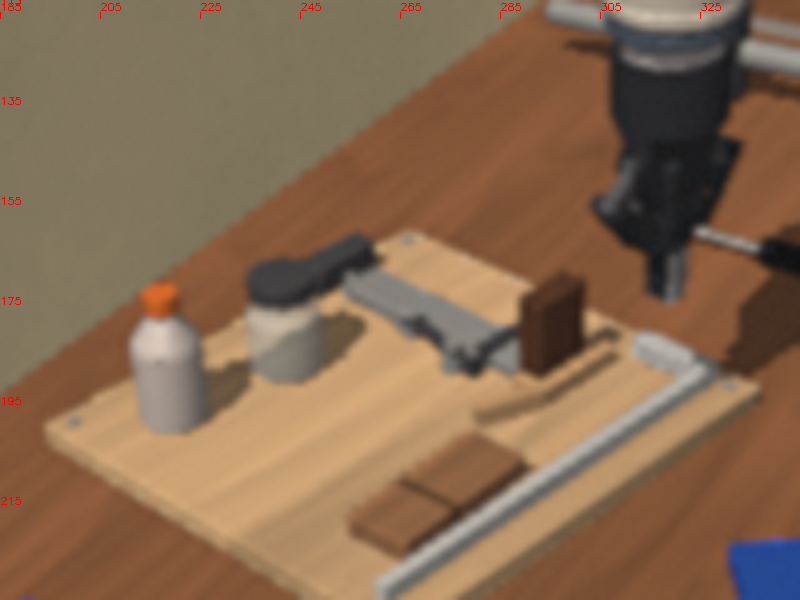

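```bash
python3 -m creep '[{"dp":[20,-130,-20],"angular":[0,0,0],"fingers":0},{"dp":[20,-130,-20],"angular":[0,0,0],"fingers":0},{"dp":[20,-130,-20],"angular":[0,0,0],"fingers":0},{"dp":[20,-130,-20],"angular":[0,0,0],"fingers":0},{"dp":[20,-130,-20],"angular":[0,0,0],"fingers":0}]' >/dev/null; python3 -m creep '[{"dp":[20,-130,0],"angular":[0,0,0],"fingers":0},{"dp":[20,-130,0],"angular":[0,0,0],"fingers":0},{"dp":[20,-130,0],"angular":[0,0,0],"fingers":0},{"dp":[20,-130,0],"angular":[0,0,0],"fingers":0},{"dp":[20,-130,0],"angular":[0,0,0],"fingers":0}]';python3 -c "
from go import *
st();crop('side',185,115,160,120,5,'s5.png');crop('top',245,95,160,150,4,'t5.png')"; python3 go.py -45 255 60
```

```text
clock: 5.48
eef_pos: [604.9, 97.9, 142.8]
tcp_rot: [-3.141, -0.002, -0.205]
contact_force: [0.2, -0.4, 0.4]
opening: 0.004
t 5.48 jig -44.6 262.5 142.8 F [ 0.2 -0.4  0.4] open 0.0 rot [-3.141e+00 -2.000e-03 -2.050e-01]
dp [ 0.5  4.8 82. ] ang [ 0.001 -0.     0.001]
t 5.58 jig -45.5 259.8 142.0 F [-0.2 -0.4 -1.1] open -0.0 rot [ 3.141 -0.    -0.207]
```

View pics/s5.png

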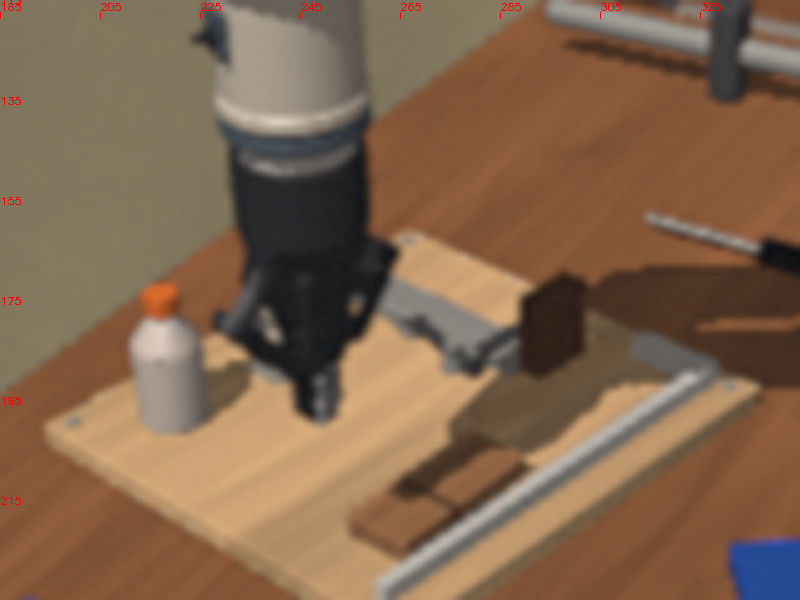

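View pics/t5.png

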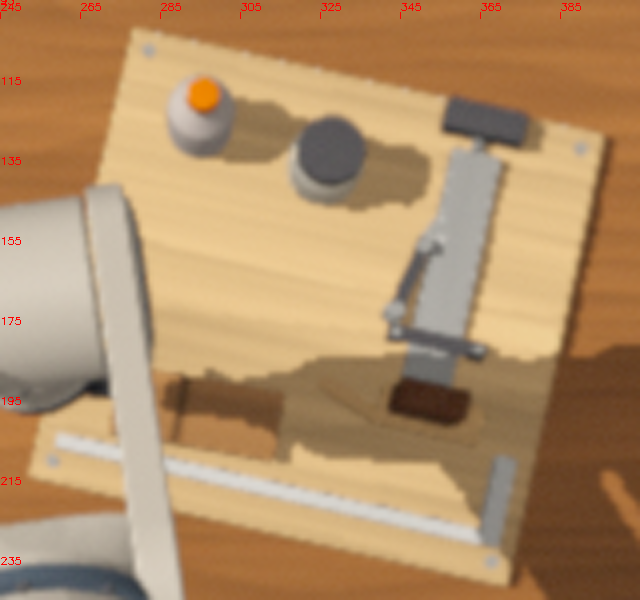

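```bash
python3 -m creep '[{"dp":[0,-1,35],"angular":[0,0,0],"fingers":0},{"dp":[0,-1,70],"angular":[0,0,0],"fingers":0},{"dp":[0,-1,100],"angular":[0,0,0],"fingers":0},{"dp":[0,-1,112],"angular":[0,0,0],"fingers":0},{"dp":[0,-1,112],"angular":[0,0,0],"fingers":0}]';python3 -c "
from go import *
crop('side',185,115,160,120,5,'s6.png')"; python3 go.py -45 230 26
```

```text
clock: 6.0
eef_pos: [601.4, 95.6, 26.9]
tcp_rot: [3.139, 0.005, -0.209]
contact_force: [-1.1, -0.6, 0.7]
opening: 0.001
dp [ 1.2 30.3  2.9] ang [ 0.001  0.002 -0.001]
t 6.05 jig -46.1 260.3 28.9 F [-1.2  1.2  0.2] open 0.0 rot [ 3.141e+00  2.000e-03 -2.090e-01]
```

View pics/s6.png

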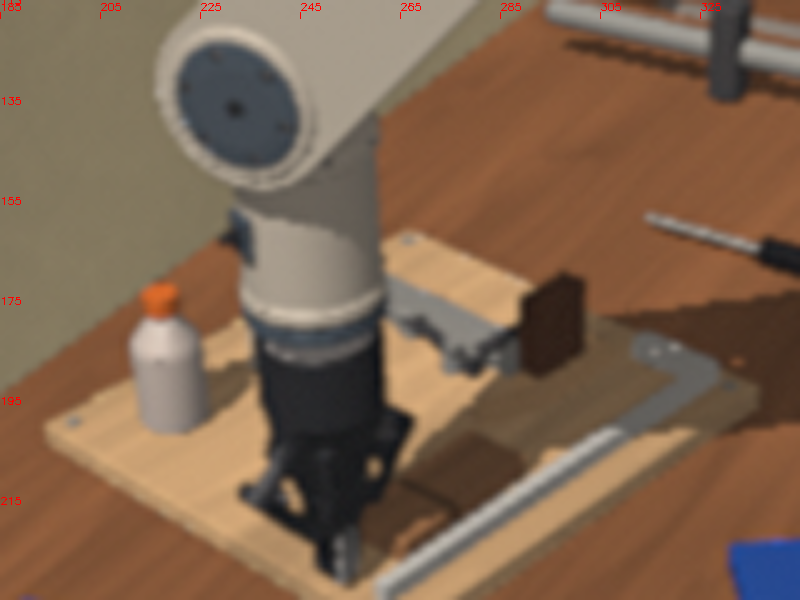

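```bash
python3 -m creep '[{"dp":[0,12,2],"angular":[0,0,0],"fingers":0},{"dp":[0,24,3],"angular":[0,0,0],"fingers":0},{"dp":[0,36,3],"angular":[0,0,0],"fingers":0},{"dp":[0,46,3],"angular":[0,0,0],"fingers":0},{"dp":[0,54,3],"angular":[0,0,0],"fingers":0}]'; python3 -m creep '[{"dp":[0,8,0],"angular":[0,0,0],"fingers":0},{"dp":[0,16,0],"angular":[0,0,0],"fingers":0},{"dp":[0,24,0],"angular":[0,0,0],"fingers":0},{"dp":[0,32,0],"angular":[0,0,0],"fingers":0},{"dp":[0,40,0],"angular":[0,0,0],"fingers":0}]'; python3 -c "
from go import *
st();crop('side',185,115,160,120,5,'s7.png');crop('top',245,95,160,150,4,'t7.png')"
```

```text
clock: 6.47
eef_pos: [593.4, 43.6, 27.6]
tcp_rot: [-3.141, -0.002, -0.208]
contact_force: [1.1, 3.5, 4.9]
opening: 0.0
clock: 6.88
eef_pos: [585.7, 5.7, 27.5]
tcp_rot: [-3.14, -0.003, -0.208]
contact_force: [0.8, 6.1, 7.8]
opening: -0.003
t 6.88 jig -44.3 168.2 27.5 F [0.8 6.1 7.8] open -0.0 rot [-3.14e+00 -3.00e-03 -2.08e-01]
```

View pics/s7.png

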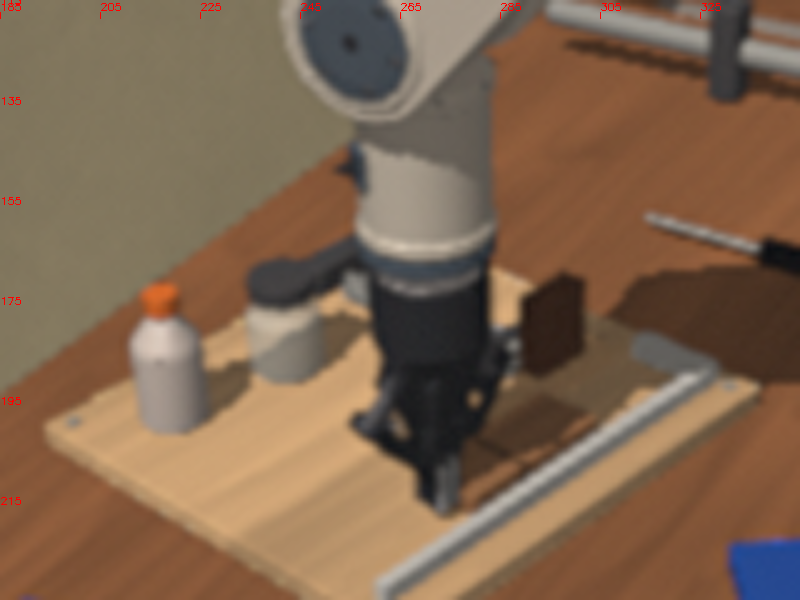

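View pics/t7.png

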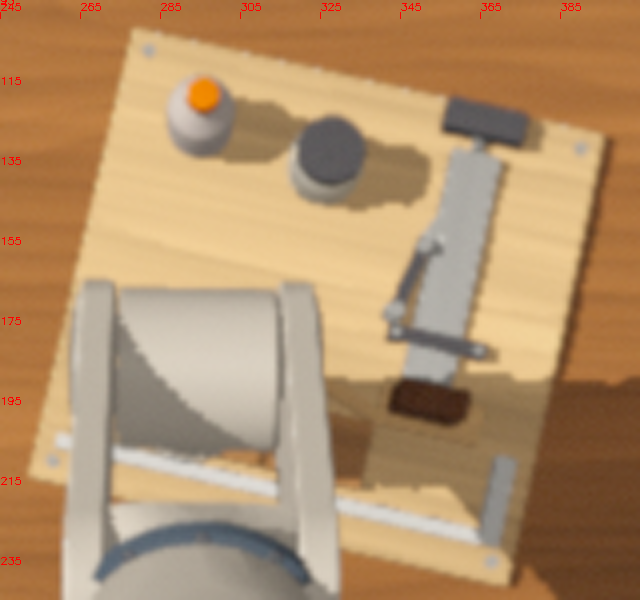

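```bash
python3 - <<'E'
from go import *
def inv(Q): c,s=np.cos(P[2]),np.sin(P[2]); d=Q[:,:2]-P[:2]; return d@np.array([[c,-s],[s,c]])
print(inv(back("top",np.array([[374,424],[362,487]])/4+[245,95],36)).round(1))
a=cv2.imread('pics/t7.png')[370:510,300:500]; a=np.clip(a.astype(float)*1.8,0,255).astype('uint8'); cv2.imwrite('pics/t7b.png',cv2.resize(a,None,fx=4,fy=4))
E
```

```text
[[-18.2  32.6]
 [-64.1  31.3]]
```

View pics/t7b.png

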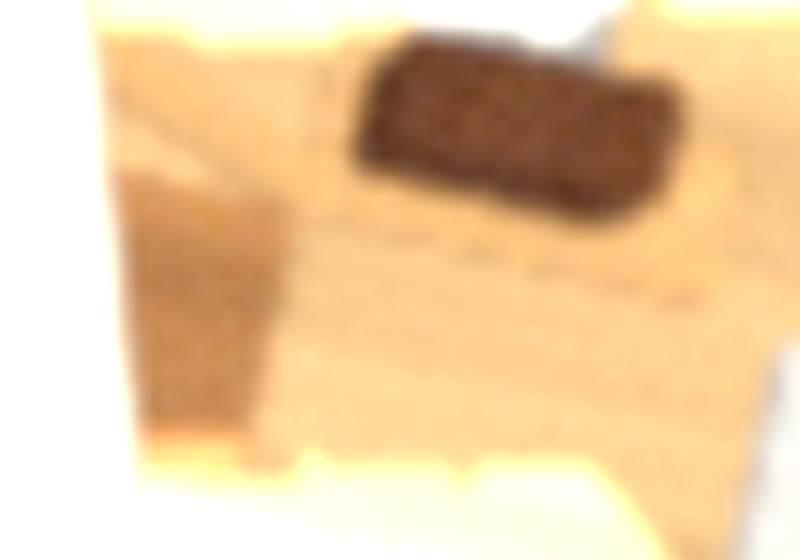

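```bash
python3 -m creep '[{"dp":[0,7,0],"angular":[0,0,0],"fingers":0},{"dp":[0,14,0],"angular":[0,0,0],"fingers":0},{"dp":[0,21,0],"angular":[0,0,0],"fingers":0},{"dp":[0,28,0],"angular":[0,0,0],"fingers":0},{"dp":[0,35,0],"angular":[0,0,0],"fingers":0}]'; python3 go.py -45 75 26; python3 -m creep '[{"dp":[0,7,0],"angular":[0,0,0],"fingers":0},{"dp":[0,14,0],"angular":[0,0,0],"fingers":0},{"dp":[0,21,0],"angular":[0,0,0],"fingers":0},{"dp":[0,28,0],"angular":[0,0,0],"fingers":0},{"dp":[0,33,0],"angular":[0,0,0],"fingers":0}]'; python3 -c "
from go import *
crop('side',185,115,160,120,5,'s8.png');crop('top',245,95,160,150,4,'t8.png')";python3 go.py -45 75 26
```

```text
clock: 7.4
eef_pos: [578.0, -28.7, 27.1]
tcp_rot: [-3.141, -0.002, -0.207]
contact_force: [1.1, 4.9, 6.4]
opening: 0.001
dp [-0.2 58.   1.1] ang [-0.001 -0.002  0.   ]
t 7.4 jig -44.8 133.0 27.1 F [1.1 4.9 6.4] open 0.0 rot [-3.141e+00 -2.000e-03 -2.070e-01]
clock: 7.82
eef_pos: [571.1, -61.1, 27.1]
tcp_rot: [-3.141, -0.001, -0.208]
contact_force: [0.7, 6.4, 6.6]
opening: 0.003
dp [-0.  24.4  1. ] ang [-0.    -0.001 -0.   ]
t 7.92 jig -45.0 99.4 27.0 F [0.3 2.6 3.5] open 0.0 rot [-3.141e+00 -1.000e-03 -2.080e-01]
```

View pics/s8.png

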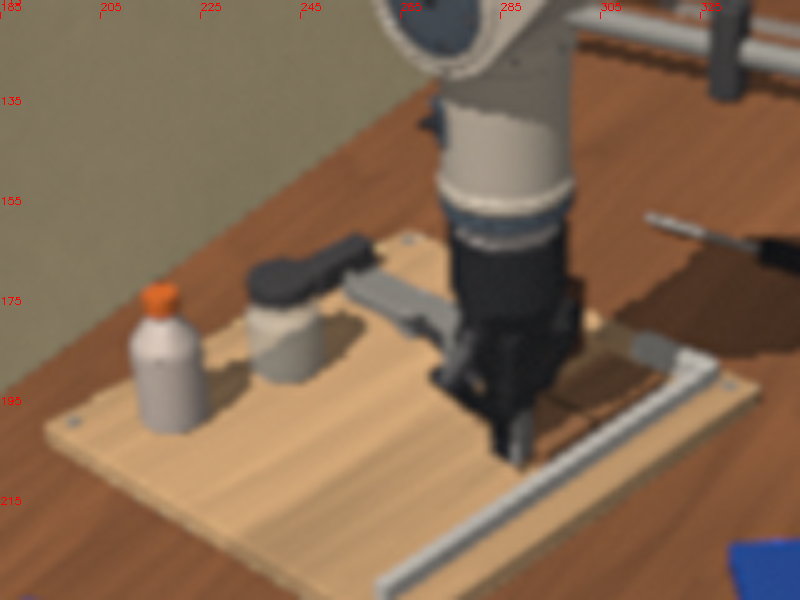

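View pics/t8.png

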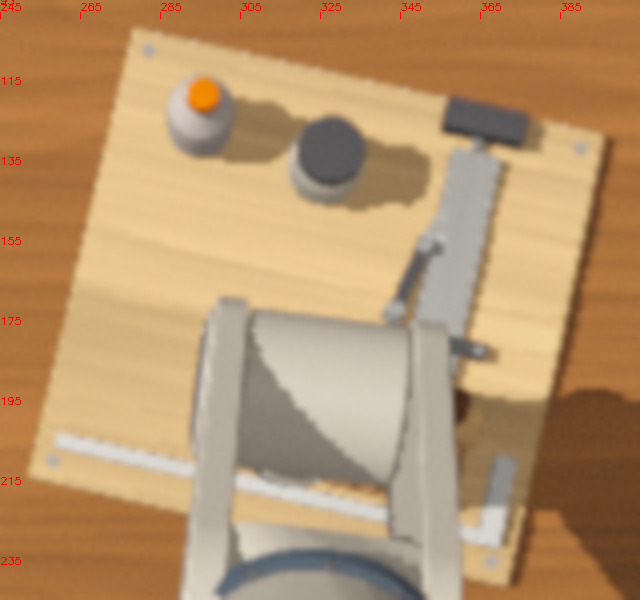

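```bash
python3 -m creep '[{"dp":[0,5,0],"angular":[0,0,0],"fingers":0},{"dp":[0,10,0],"angular":[0,0,0],"fingers":0},{"dp":[0,15,0],"angular":[0,0,0],"fingers":0},{"dp":[0,19,0],"angular":[0,0,0],"fingers":0},{"dp":[0,19,0],"angular":[0,0,0],"fingers":0}]'; python3 go.py -45 75 26; python3 -m creep '[{"dp":[0,2,0],"angular":[0,0,0],"fingers":0},{"dp":[0,4,0],"angular":[0,0,0],"fingers":0},{"dp":[0,4,0],"angular":[0,0,0],"fingers":0}]'; python3 go.py -45 75 26
```

```text
clock: 8.33
eef_pos: [566.7, -79.8, 26.9]
tcp_rot: [-3.141, -0.001, -0.208]
contact_force: [-1.0, 3.3, 7.1]
opening: 0.002
dp [0.3 5.6 0.9] ang [-0.001 -0.001 -0.   ]
t 8.33 jig -45.3 80.6 26.9 F [-1.   3.3  7.1] open 0.0 rot [-3.141e+00 -1.000e-03 -2.080e-01]
clock: 8.58
eef_pos: [565.9, -83.4, 26.9]
tcp_rot: [-3.141, -0.0, -0.208]
contact_force: [0.4, 5.1, 5.9]
opening: -0.002
dp [0.4 2.  0.9] ang [-0.001 -0.    -0.   ]
t 8.58 jig -45.4 77.0 26.9 F [0.4 5.1 5.9] open -0.0 rot [-3.141 -0.    -0.208]
```

```bash
python3 -m creep '[{"dp":[0,2,0],"angular":[0,0,0],"fingers":0},{"dp":[0,3,0],"angular":[0,0,0],"fingers":0},{"dp":[0,3,0],"angular":[0,0,0],"fingers":0}]'; python3 go.py -45 75 26; python3 -m creep '[{"dp":[0,2,0],"angular":[0,0,0],"fingers":0},{"dp":[0,3,0],"angular":[0,0,0],"fingers":0},{"dp":[0,3,0],"angular":[0,0,0],"fingers":0}]'; python3 go.py -45 75 26; python3 -c "
from go import *
crop('side',245,155,110,80,7,'s9.png')"
```

```text
clock: 8.83
eef_pos: [565.7, -84.5, 27.0]
tcp_rot: [-3.138, -0.001, -0.209]
contact_force: [1.9, 17.6, 6.4]
opening: 0.001
dp [0.4 0.9 1. ] ang [-0.003 -0.001 -0.001]
t 8.83 jig -45.4 75.9 27.0 F [ 1.9 17.6  6.4] open 0.0 rot [-3.138e+00 -1.000e-03 -2.090e-01]
clock: 9.08
eef_pos: [565.6, -85.0, 27.0]
tcp_rot: [-3.135, -0.0, -0.21]
contact_force: [4.8, 34.0, 6.5]
opening: -0.002
dp [0.4 0.3 1. ] ang [-0.006 -0.001 -0.002]
t 9.08 jig -45.4 75.3 27.0 F [ 4.8 34.   6.5] open -0.0 rot [-3.135 -0.    -0.21 ]
```

View pics/s9.png

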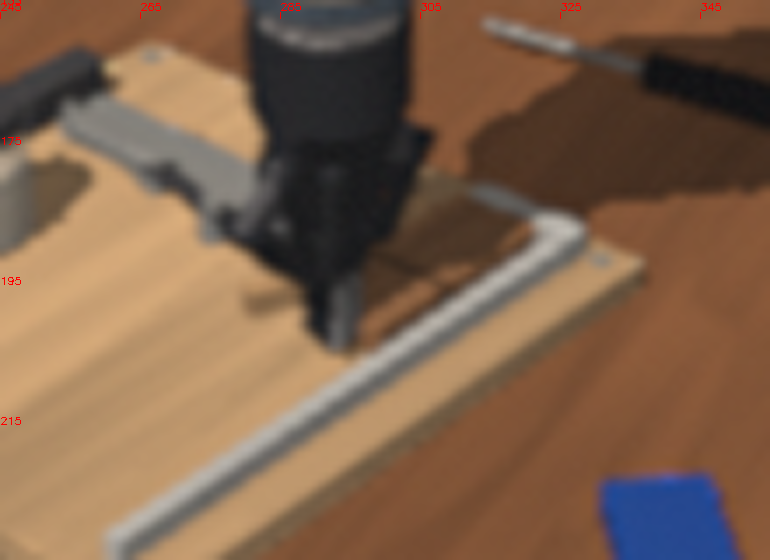

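Board butted (stall at the predicted place, force rising). Back off along +y, then up and away.

```bash
python3 -m creep '[{"dp":[0,-8,0],"angular":[0,0,0],"fingers":0},{"dp":[0,-25,0],"angular":[0,0,0],"fingers":0},{"dp":[0,-50,0],"angular":[0,0,0],"fingers":0},{"dp":[0,-60,-35],"angular":[0,0,0],"fingers":0},{"dp":[0,-60,-75],"angular":[0,0,0],"fingers":0}]' ; python3 -m creep '[{"dp":[-30,-10,-30],"angular":[0,0,0],"fingers":0},{"dp":[-60,-40,-60],"angular":[0,0,0],"fingers":0},{"dp":[-90,-70,-60],"angular":[0,0,0],"fingers":0},{"dp":[-120,-90,-60],"angular":[0,0,0],"fingers":0},{"dp":[-150,-110,-60],"angular":[0,0,0],"fingers":0}]' ; python3 -m creep '[{"dp":[-20,-30,0],"angular":[0,0,0],"fingers":0},{"dp":[-40,-60,0],"angular":[0,0,0],"fingers":0},{"dp":[-60,-90,0],"angular":[0,0,0],"fingers":0},{"dp":[-60,-120,0],"angular":[0,0,0],"fingers":0},{"dp":[-60,-120,0],"angular":[0,0,0],"fingers":0}]' ;python3 -c "
from go import *
st();crop('side',245,155,110,80,7,'s10.png');crop('top',245,95,160,150,4,'t10.png')"
```

```text
clock: 9.55
eef_pos: [574.5, -28.9, 99.4]
tcp_rot: [3.141, 0.007, -0.205]
contact_force: [0.4, -0.2, 0.1]
opening: -0.003
clock: 9.97
eef_pos: [452.1, 108.7, 162.2]
tcp_rot: [-3.141, -0.002, -0.208]
contact_force: [0.3, 0.5, -0.2]
opening: 0.002
clock: 10.38
eef_pos: [419.4, 241.7, 161.9]
tcp_rot: [-3.139, -0.002, -0.204]
contact_force: [-0.6, -0.1, 0.4]
opening: -0.002
t 10.38 jig -255.8 364.9 161.9 F [-0.6 -0.1  0.4] open -0.0 rot [-3.139e+00 -2.000e-03 -2.040e-01]
```

View pics/s10.png

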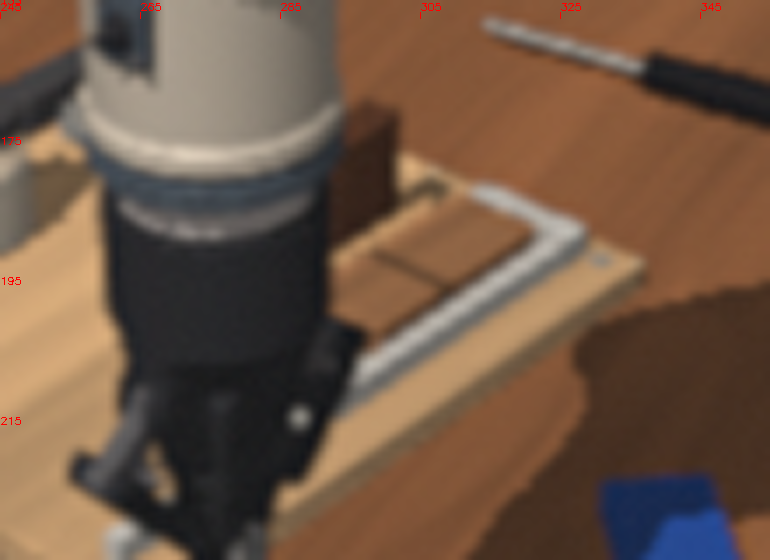

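View pics/t10.png

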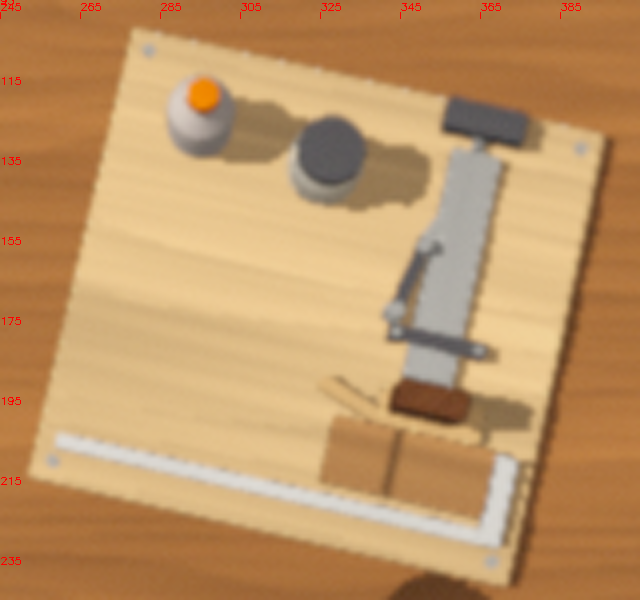

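```bash
python3 - <<'E'
from go import *
def inv(Q): c,s=np.cos(P[2]),np.sin(P[2]); d=Q[:,:2]-P[:2]; return d@np.array([[c,-s],[s,c]])
print(inv(back("top",np.array([[332,415],[495,456],[483,520],[320,483]])/4+[245,95],36)).round(1))
crop('top',315,190,65,50,12,'t11.png')
E
```

```text
[[-18.6  63.2]
 [-21.4 -56.7]
 [-68.  -58. ]
 [-68.   61.1]]
```

View pics/t11.png

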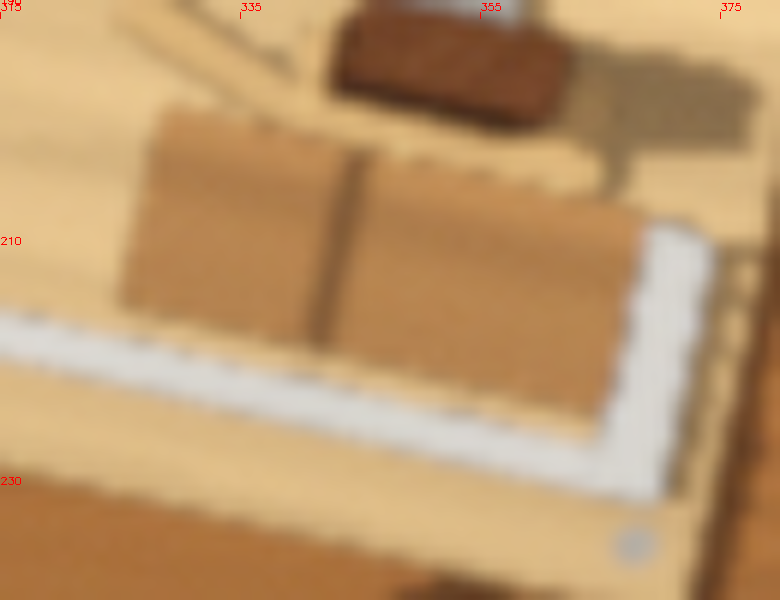

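No gap at the end stop (≈(367,213) px), board straight between fence and shoe. Handing in.

```bash
python3 -c "
from rig import r
print(r.sign_off())"
```

```text
the job is handed in; nothing more can be done
None
```

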